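Slide the offcut between the guide bushes up to the stop

TASK

On the steel fixture plate, push the rusty square offcut lengthwise through the narrow gap between the two bolted-down guide bushes, until its leading end sits flat against the angle-iron stop behind them, in line with the gap. Slide it flat along the plate with the fingers, never lifting or tipping it, and leave the nut, the hose coupling and the tin where they are.

Things in the scene. Friction and masses are not known exactly. Their poses are not given: they have to be found in the camera images.
- plate: fixed grey steel fixture plate on the bench, 280 (x) x 180 (y) x 10 mm thick, carrying two guide bushes and a stop, all fixed. Origin: on its underside, midway between the bushes. Own x axis: the push direction, through the gap towards the stop; y to the left of that, z up. It reaches from x = -150 to +130 mm and y = -90 to +90 mm
- gap (a point): middle of the gap between the two round grey flanged bushes, on the plate's top, 10 mm above the bench; axes as the plate's. The bushes are 40 mm in diameter and 28 mm high (36 mm with their bolt heads), with their axes 42.5 mm to the left and right, which leaves a gap 45 mm wide
- stop_face (a point): foot of the stop's face, on the plate's top, in line with the gap, 86 mm beyond gap; axes as the plate's. The stop is angle iron 110 mm wide (y) and 32 mm high, its upright leg facing the gap
- offcut: loose rusty square steel offcut, a block 64 mm long (own y axis), 40 mm wide (own x), 40 mm high (z), 0.2 to 0.4 kg, on the plate on the robot's side of the gap, up to 35 mm beside the line through it and up to 0.4 rad askew to it. Origin: centre of its underside. Either end may lead. Home, its centre is 54 mm beyond the middle of the gap
- nut: loose hex nut, 30 x 34 x 16 mm, lying on the plate to the left of the lane, between the left bush and the stop; leave alone. Origin: centre of its underside
- coupling: loose threaded hose coupling, 29 x 33 x 19 mm, standing on the plate to the right of the lane, between the right bush and the stop; leave alone. Origin: centre of its underside
- tin: loose closed steel tin, 96 x 132 x 49 mm, on the bench to the right of the plate; leave alone. Origin: centre of its underside

How it is judged:
On the way:
1. the offcut is in the gap between the two bushes (x of offcut in the frame of plate between -0.025 and 0.025 m and y of offcut in the frame of plate between -0.01 and 0.01 m and angle between the y axis of offcut and the x axis of plate, either way round below 0.3 rad), for 0.05 s.
At the end, for the whole second after the job is handed in: the offcut lies flat and still on the plate beyond the gap, its leading end within 4 mm of the stop's face, within 10 mm of the line through the gap and within 0.07 rad of it; the nut, the coupling and the tin are within 15 mm of where they were (x of offcut in the frame of plate between 0.05 and 0.057 m and y of offcut in the frame of plate between -0.01 and 0.01 m and angle between the y axis of offcut and the x axis of plate, either way round below 0.07 rad and angle between offcut's own z axis and vertical below 0.05 rad and z of offcut in the frame of plate between 0.007 and 0.013 m and linear speed of offcut below 0.01 m/s and distance of each of nut, coupling, tin from where it was at the start of the episode below 0.015 m); the robot touches nothing.
It fails at once if the offcut is lifted more than 6 mm off the plate (z of offcut in the frame of plate above 0.016 m).
It fails at once if the offcut is tipped by more than 0.25 rad (angle between offcut's own z axis and vertical above 0.25 rad).
It fails at once if the nut, coupling or tin is moved by more than 15 mm (distance of any of nut, coupling, tin from where it was at the start of the episode above 0.015 m).
It also fails if it takes over 51 s, if anything falls off the work surface, if the arm or the gripper's body presses on something with over 40 N, if the wrist force passes 120 N, or if a joint passes its speed limit or range.

ROBOT

A 7-joint arm with a two-finger parallel gripper is mounted at the origin on a cart in front of the work surface, level with it; the furniture and walls round the work are solid. World frame = base frame: x ahead of the robot, y to its left, z up, the work surface at z = 0. Lengths are in m, angles in rad, forces in N, time in s.
With the tool pointing down it reaches from about 0.4 to 0.875 m from the base axis. Payload 19.3 kg.
Tool frame: the origin (TCP) lies at the very end of the fingers, on their centre line; the grasp point (between the pads) lies 19 mm behind it; z points along the fingers, y is the direction in which the jaws open and shut (so a half turn about z gives the same grasp; the last joint's range is limited). The gripper opens to 85 mm and grips with 20 to 120 N. Pads are 22 mm wide; open, the fingers measure 114 mm over their backs; the gripper's body (76 mm by 85 mm) begins 54 mm behind the grasp point. The pads swing forward as they close: fully open they stand 13 mm farther back than shut.
Start: joints at [1.244, 0.521, -0.036, 1.599, 0.021, 1.021, -0.113], TCP at [0.159, -0.605, 0.231] pointing down, gripper open.
Joint ranges: [-2.91, 2.91], [-0.3, 2.13], [-1.5, 1.42], [0.17, 2.43], [-1.26, 4.41], [0.16, 1.93], [-2.52, 2.52]. Speed limits (rad/s): [1.89, 1.89, 2.39, 2.39, 3.01, 3.01, 3.01].

INTERFACE

Orientations are given as [roll, pitch, yaw] about the fixed x, y, z axes, in that order (R = Rz(yaw) Ry(pitch) Rx(roll)).
In Python, from workcell import bot gives the robot as it stands.
- The arm moves only by the tool apply_moves, never from a script. Its argument "commands" is a list of rows, each an object with "travel": the shift along the tool's x, y, z in m, a list of three; "twist": the turn, a rotation vector about the tool's x, y, z in degrees, a list of three; "claw": the finger opening in m, from 0 to 0.0854. A call has 1 to 10 rows; each row is the pose to reach, as a shift and turn from the pose commanded when the call began, along the tool's axes at that moment; what a row does not reach only later rows make up. A row lasts 1/10 s, in which the tool goes at most 50 mm and 8.59 degrees, less where a joint would pass 70% of its speed; a pose out of reach is approached as far as the arm can. A call with a gripper value outside its range is refused whole. The fingers move at their own pace and stop on an object; "force" is the grip in N (left out, the last holds). Time passes only in rows, so rows that repeat a pose let the fingers close. It gives the time, the measured TCP pose, the force and the opening at its end, in the units of the state.
- bot.observe(): the state, without advancing time (a new reading comes with each control period).
- bot.grab_frame(name): name is "scene" or "top" or "wrist"; returns a dict with "frame" (420x560x3 uint8, blue, green, red), "fx", "fy", "cx", "cy" (pixels), "pose" (4x4, takes a point from camera to world coordinates); the wrist camera has in their place "tool_from_camera" (4x4, takes a point from camera to tool coordinates, whose origin is the TCP and whose axes are the flange's). Camera axes: x right, y up, looking along -z (the intrinsics and any distortion apply to the point x, -y, -z); pixel columns grow to the right and rows downward; lengths in m; the calibration is good to about 2 mm. A picture is of the moment at which its call begins: read the wrist's pose just before it. There is no depth.
- bot.job_done(): hands the job in, once; it reports no verdict.
The state is a dict: "clock": time; "qpos": joint angles; "qd": joint speeds; "joint_efforts": joint torques, N m; "position": TCP position; "tool_rot": TCP orientation; "force": force on the tool from outside, world axes, zero at the start; "moment": the same for the moment, N m; "grip_width": finger opening in m.
Only numpy, scipy, OpenCV 4.12 (cv2) and the standard library are available. Lean on these libraries where they do the work, as an engineer would, in place of code of your own. Each camera call takes 0.05 s, during which the arm holds its last target.

## Working session

There is one attempt and no reset: what is moved stays moved. The work goes in short steps, Python scripts to look and compute and a tool call to move; the robot and the scene stay as the last step left them, time stands still between calls to the robot, and variables do not carry over. Pictures are saved under pics/ and viewed, and the job is handed in when it is done.

Besides the shell and the picture viewer there is one more tool, called after "Call:" in YAML: its name, and indented under it one key for each argument. apply_moves: Moves the arm, as the interface text tells. Its arguments: {"type":"object","properties":{"commands":{"type":"array"},"force":{"type":"number"}},"required":["commands"]}

```bash
mkdir -p pics; ls; python3 - <<'E'
from workcell import bot
import cv2,pickle
s=bot.observe()
for k,v in s.items(): print(k,v)
d={}
for n in ("scene","top"):
    f=bot.grab_frame(n); d[n]=f; cv2.imwrite(f"pics/{n}0.png",f["frame"]); print(n,f["fx"],f["fy"],f["cx"],f["cy"],f["pose"],[k for k in f])
pickle.dump(d,open("f0.pkl","wb"))
E
```

```text
pics
clock 0.0
qpos [ 1.24378947  0.52200765 -0.03629411  1.59999594  0.02121686  1.02109421
 -0.11284612]
qd [ 0.0006243  -0.00102442  0.00218203 -0.0015101   0.00053974  0.00083965
 -0.00017144]
joint_efforts [-3.62401865e-03 -9.27114630e+01  1.97793156e+00 -3.69935596e+01
  1.77597388e-02  8.11631558e-03  5.93582672e-05]
position [ 0.15860327 -0.60419948  0.2307344 ]
tool_rot [-3.14047813e+00  1.10569543e-04  2.56730555e-01]
force [ 0.6247923   0.73461145 -0.36572727]
moment [ 0.00760714  0.01616894 -0.01234484]
grip_width 0.085710064091109
scene 542.7242368817161 542.7242368817161 274.11498868664376 212.8881201307764 [[-0.71530251  0.49736944 -0.49088283  0.07553758]
 [-0.6987819  -0.50224945  0.50936171  0.07191961]
 [ 0.00679531  0.70736774  0.70681306  0.66476714]
 [ 0.          0.          0.          1.        ]] ['frame', 'fx', 'fy', 'cx', 'cy', 'pose']
top 543.6334396305168 543.6334396305168 274.6937647855865 207.33589671136795 [[-2.12902234e-03  9.86754709e-01 -1.62205459e-01  3.30394054e-01]
 [-9.99821375e-01  9.45759276e-04  1.88765192e-02 -3.63980264e-01]
 [ 1.87799016e-02  1.62216674e-01  9.86576437e-01  1.05082889e+00]
 [ 0.00000000e+00  0.00000000e+00  0.00000000e+00  1.00000000e+00]] ['frame', 'fx', 'fy', 'cx', 'cy', 'pose']
```

View pics/scene0.png

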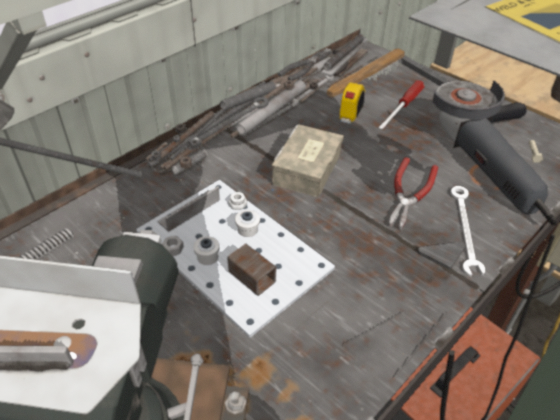

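View pics/top0.png

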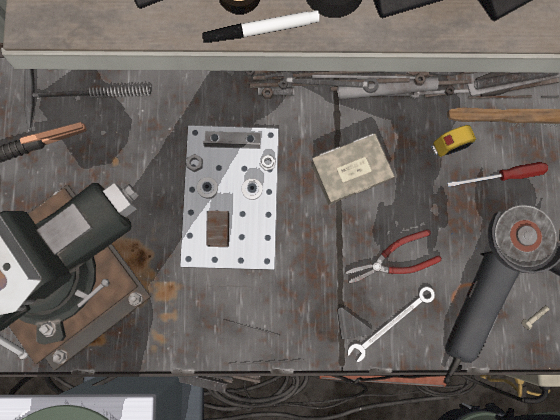

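Both views show the plate: in the top view it spans about (182–278, 126–269). The bushes are near (207,187) and (252,187), the stop at (231,138), the offcut at (218,229), and the tin at (353,167). Next I'll enlarge the plate.

```bash
python3 - <<'E'
import cv2,pickle
d=pickle.load(open("f0.pkl","rb"))
a=d["top"]["frame"][115:280,170:290]; cv2.imwrite("pics/topc.png",cv2.resize(a,None,fx=3.6,fy=3.6,interpolation=cv2.INTER_CUBIC))
a=d["scene"]["frame"][170:340,130:345]; cv2.imwrite("pics/scenec.png",cv2.resize(a,None,fx=3.5,fy=3.5,interpolation=cv2.INTER_CUBIC))
E
```

```text
(no output)
```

View pics/topc.png

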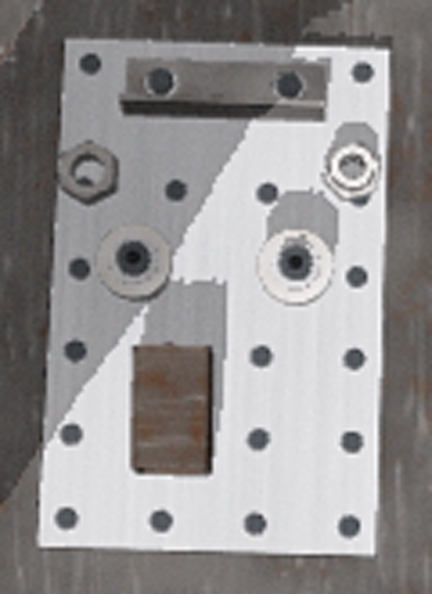

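View pics/scenec.png

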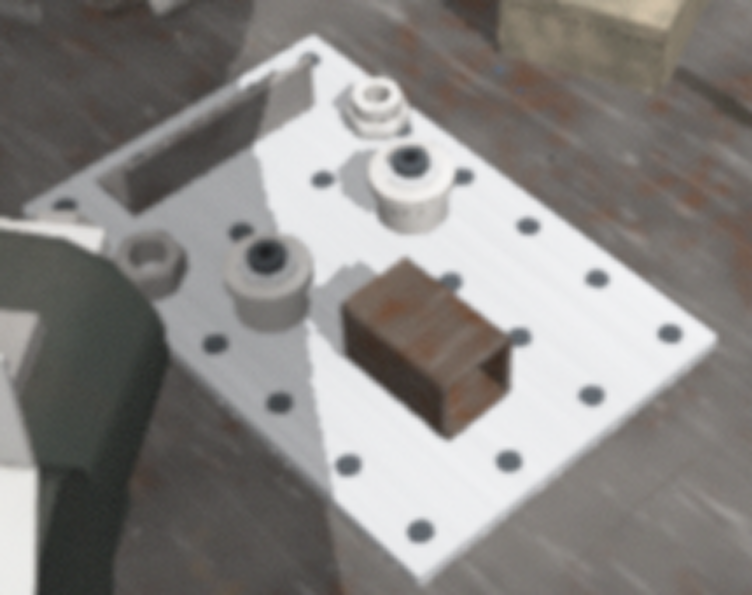

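```bash
cat > h.py <<'E'
import numpy as np,cv2
def cast(f,px,z):
    px=np.atleast_2d(px).astype(float); P=np.array(f["pose"])
    d=np.c_[(px[:,0]-f["cx"])/f["fx"],-(px[:,1]-f["cy"])/f["fy"],-np.ones(len(px))]@P[:3,:3].T
    o=P[:3,3]; return (o+d*((z-o[2])/d[:,2])[:,None])[:,:2]
E
python3 - <<'E'
import pickle; from h import *
d=pickle.load(open("f0.pkl","rb"))
t=d["top"]; im=t["frame"]
c=lambda p:np.array(p,float)/3.6+[170,115]-0.36
# plate corners from crop (far-left, far-right, near-right, near-left), top face
k=c([(66,39),(391,49),(375,555),(38,548)])
W=cast(t,k,.01); print("corners\n",W.round(4))
ctr=W.mean(0)
fx=(W[0]+W[1]-W[2]-W[3])/2; fy=(W[0]+W[3]-W[1]-W[2])/2
print("len",np.linalg.norm(fx),np.linalg.norm(fy)); yaw=np.arctan2(fx[1],fx[0]); yaw2=np.arctan2(-fy[0],fy[1]); print("yaw",yaw,yaw2)
u=np.array([np.cos(yaw),np.sin(yaw)]); print("gap from plate",ctr+u*.010)
# bolt heads z=.046
b=cast(t,c([(133,257),(296,261)]),.046); print("bolts",b,"mid",b.mean(0),"sep",np.linalg.norm(b[0]-b[1]), "yaw",np.arctan2(-(b[0]-b[1])[0],(b[0]-b[1])[1]))
# flange circles z=.038
b=cast(t,c([(135,261),(295,267)]),.038); print("flange",b,b.mean(0))
# offcut mask
hsv=cv2.cvtColor(im,cv2.COLOR_BGR2HSV); m=((hsv[...,1]>60)&(hsv[...,2]<190)).astype(np.uint8)
mm=np.zeros_like(m); mm[205:252,195:240]=m[205:252,195:240]
cn=max(cv2.findContours(mm,0,2)[0],key=cv2.contourArea); r=cv2.minAreaRect(cn); print(r)
print("contour",cv2.boxPoints(r)); 
q=cast(t,c([(133,346),(209,346),(211,473),(133,471)]),.05); print("offcut top hand",q.round(4),q.mean(0))
q2=cast(t,cv2.boxPoints(r),.05); print("rect",q2.round(4),q2.mean(0))
# scene view: offcut top corners hand
s=d["scene"]; cs=lambda p:np.array(p,float)/3.5+[130,170]-.36
q=cast(s,cs([(343,303),(406,259),(512,345),(446,387)]),.05); print("scene offcut",q.round(4),q.mean(0))
W=cast(s,cs([(314,36),(717,338),(424,578)]),.01); print("scene corners FR NR NL",W.round(4))
b=cast(s,cs([(266,250),(411,155)]),.045); print("scene bolts",b.round(4),b.mean(0))
E
```

```text
corners
 [[ 0.6659 -0.2122]
 [ 0.6609 -0.3913]
 [ 0.3828 -0.382 ]
 [ 0.3867 -0.2041]]
len 0.2787692011271513 0.1785639530271968
yaw -0.03136268643118589 -0.024982108915363163
gap from plate [ 0.53408879 -0.29768983]
bolts [[ 0.53609725 -0.25514598]
 [ 0.53410899 -0.34027699]] mid [ 0.53510312 -0.29771149] sep 0.08515422069554272 yaw -0.02335108539318078
flange [[ 0.5355886  -0.25536922]
 [ 0.53250534 -0.3395766 ]] [ 0.53404697 -0.29747291]
((225.5192413330078, 230.5961456298828), (8.667448997497559, 31.574277877807617), 10.491477012634277)
contour [[218.3833  245.33023]
 [224.13263 214.28381]
 [232.65518 215.86206]
 [226.90585 246.90848]]
offcut top hand [[ 0.4884 -0.2564]
 [ 0.4884 -0.2956]
 [ 0.4227 -0.2974]
 [ 0.4237 -0.2576]] [ 0.45578613 -0.27677617]
rect [[ 0.4239 -0.2793]
 [ 0.4818 -0.2891]
 [ 0.4788 -0.305 ]
 [ 0.421  -0.295 ]] [ 0.4513875  -0.29207755]
scene offcut [[ 0.488  -0.2576]
 [ 0.4871 -0.2936]
 [ 0.4211 -0.2915]
 [ 0.4249 -0.2569]] [ 0.45525236 -0.2749013 ]
scene corners FR NR NL [[ 0.6601 -0.3905]
 [ 0.3815 -0.3821]
 [ 0.3855 -0.2052]]
scene bolts [[ 0.5379 -0.257 ]
 [ 0.5353 -0.3423]] [ 0.5365803  -0.29969503]
```

Call:
apply_moves:
  commands:
    - {"travel": [0.035, -0.025, 0], "twist": [0, 0, 2], "claw": 0.085}
    - {"travel": [0.07, -0.05, 0], "twist": [0, 0, 4], "claw": 0.085}
    - {"travel": [0.106, -0.074, 0], "twist": [0, 0, 6], "claw": 0.085}
    - {"travel": [0.142, -0.099, 0], "twist": [0, 0, 8], "claw": 0.085}
    - {"travel": [0.177, -0.123, 0], "twist": [0, 0, 10], "claw": 0.085}
    - {"travel": [0.213, -0.148, 0], "twist": [0, 0, 12], "claw": 0.085}
    - {"travel": [0.25, -0.174, 0], "twist": [0, 0, 14], "claw": 0.085}
    - {"travel": [0.285, -0.2, 0], "twist": [0, 0, 16.3], "claw": 0.085}
    - {"travel": [0.32, -0.223, 0], "twist": [0, 0, 16.3], "claw": 0.085}
    - {"travel": [0.3536, -0.2465, 0], "twist": [0, 0, 16.3], "claw": 0.085}
  force: 30

```text
clock: 1.1
position: [0.4391, -0.2747, 0.2312]
tool_rot: [-3.142, 0.0, -0.028]
force: [0.5, -1.1, -0.8]
grip_width: 0.0853
```

Call:
apply_moves:
  commands:
    - {"travel": [0, 0, 0.0], "twist": [0, 0, 0], "claw": 0.085}
    - {"travel": [0, 0, 0.0], "twist": [0, 0, 0], "claw": 0.085}
    - {"travel": [0, 0, 0.0], "twist": [0, 0, 0], "claw": 0.085}

```text
clock: 1.4
position: [0.4375, -0.277, 0.2312]
tool_rot: [3.141, 0.001, -0.029]
force: [-0.5, 0.2, 0.6]
grip_width: 0.085
```

```bash
python3 - <<'E'
from workcell import bot
import cv2,pickle
s=bot.observe(); f=bot.grab_frame("wrist"); f["st"]=s; pickle.dump(f,open("w1.pkl","wb"))
print(f["tool_from_camera"],f["fx"],f["cx"],f["cy"],s["position"],s["tool_rot"])
cv2.imwrite("pics/w1.png",f["frame"])
E
```

```text
[[ 7.73424182e-04  9.59009965e-01  2.83371291e-01  7.34557821e-02]
 [ 9.99999610e-01 -8.62563071e-04  1.89795867e-04 -5.51747873e-04]
 [ 4.26441739e-04  2.83371034e-01 -9.59010258e-01 -1.42641074e-01]
 [ 0.00000000e+00  0.00000000e+00  0.00000000e+00  1.00000000e+00]] 330.3720227487774 274.52884998716155 210.54794096877472 [ 0.43745848 -0.27700469  0.2311642 ] [ 3.14142710e+00  5.48634875e-04 -2.88144183e-02]
```

View pics/w1.png

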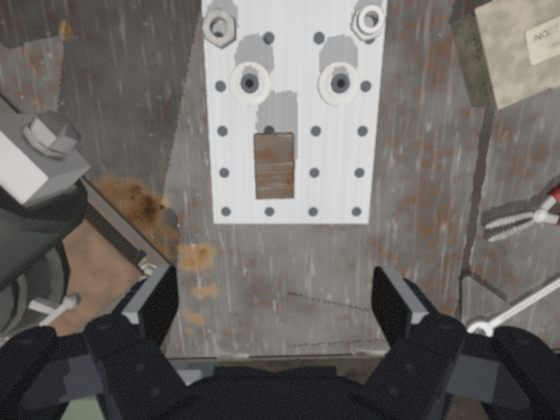

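Here the offcut's top face spans about (254–294, 133–199), with the bolts at (250,84) and (340,84). The fingers are clear of everything. I'll measure this view too.

```bash
cat >> h.py <<'E'
from scipy.spatial.transform import Rotation as Ro
def wpose(f):
    T=np.eye(4); T[:3,:3]=Ro.from_euler("xyz",f["st"]["tool_rot"]).as_matrix(); T[:3,3]=f["st"]["position"]
    g=dict(f); g["pose"]=T@np.array(f["tool_from_camera"]); return g
E
python3 - <<'E'
import pickle; from h import *
f=wpose(pickle.load(open("w1.pkl","rb")))
cv2.imwrite("pics/w1c.png",cv2.resize(f["frame"][0:235,190:400],None,fx=2.5,fy=2.5,interpolation=cv2.INTER_CUBIC))
b=cast(f,[(249.8,83.3),(340,83)],.046);print(b,b.mean(0),np.linalg.norm(b[0]-b[1]))
q=cast(f,[(254,133.5),(293,132.5),(294.3,198.5),(256,199.5)],.05);print(q,q.mean(0))
print(cast(f,[(214,223),(369,223)],.01))
E
```

```text
[[ 0.53782536 -0.25623871]
 [ 0.53573592 -0.33997042]] [ 0.53678064 -0.29810456] 0.08375777876201748
[[ 0.4924999  -0.25831077]
 [ 0.49238699 -0.29559304]
 [ 0.42729915 -0.29611526]
 [ 0.42733902 -0.25735804]] [ 0.45988127 -0.27684428]
[[ 0.39020995 -0.20474326]
 [ 0.38517925 -0.38466688]]
```

View pics/w1c.png

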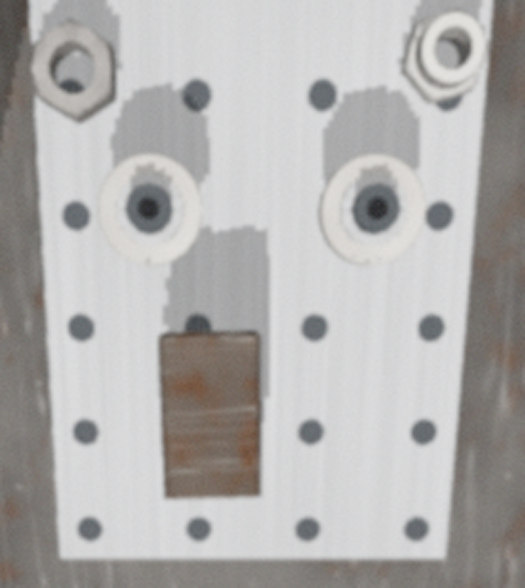

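Call:
apply_moves:
  commands:
    - {"travel": [0.001, 0, 0.04], "twist": [0, 0, 0], "claw": 0.085}
    - {"travel": [0.001, 0, 0.085], "twist": [0, 0, 0], "claw": 0.085}
    - {"travel": [0.001, 0, 0.13], "twist": [0, 0, 0], "claw": 0.085}
    - {"travel": [0.001, 0, 0.165], "twist": [0, 0, 0], "claw": 0.085}
    - {"travel": [0.001, 0, 0.19], "twist": [0, 0, 0], "claw": 0.085}
    - {"travel": [0.001, 0, 0.205], "twist": [0, 0, 0], "claw": 0.085}
    - {"travel": [0.001, 0, 0.213], "twist": [0, 0, 0], "claw": 0.085}
    - {"travel": [0.001, 0, 0.213], "twist": [0, 0, 0], "claw": 0.085}
    - {"travel": [0.001, 0, 0.213], "twist": [0, 0, 0], "claw": 0.085}
  force: 25

```text
clock: 2.35
position: [0.4392, -0.2769, 0.0189]
tool_rot: [3.141, -0.001, -0.028]
force: [0.1, 0.3, 0.9]
grip_width: 0.0852
```

Call:
apply_moves:
  commands:
    - {"travel": [0, 0, 0], "twist": [0, 0, 0], "claw": 0.06}
    - {"travel": [0, 0, 0], "twist": [0, 0, 0], "claw": 0.05}
    - {"travel": [0, 0, 0], "twist": [0, 0, 0], "claw": 0.045}
    - {"travel": [0, 0, 0], "twist": [0, 0, 0], "claw": 0.042}
    - {"travel": [0, 0, 0], "twist": [0, 0, 0], "claw": 0.04}
    - {"travel": [0, 0, 0], "twist": [0, 0, 0], "claw": 0.038}
    - {"travel": [0, 0, 0], "twist": [0, 0, 0], "claw": 0.038}
    - {"travel": [0, 0, 0], "twist": [0, 0, 0], "claw": 0.038}
  force: 25

```text
clock: 3.15
position: [0.4392, -0.2764, 0.0186]
tool_rot: [3.141, -0.0, -0.028]
force: [-1.6, 0.5, 7.5]
grip_width: 0.0396
```

Call:
apply_moves:
  commands:
    - {"travel": [0.0, 0.003, 0], "twist": [0, 0, 0], "claw": 0.038}
    - {"travel": [0.002, 0.007, 0], "twist": [0, 0, 0], "claw": 0.038}
    - {"travel": [0.006, 0.011, 0], "twist": [0, 0, 0], "claw": 0.038}
    - {"travel": [0.01, 0.015, 0], "twist": [0, 0, 0], "claw": 0.038}
    - {"travel": [0.013, 0.018, 0], "twist": [0, 0, 0], "claw": 0.038}
    - {"travel": [0.016, 0.019, 0], "twist": [0, 0, 0], "claw": 0.038}
    - {"travel": [0.018, 0.019, 0], "twist": [0, 0, 0], "claw": 0.038}
    - {"travel": [0.018, 0.019, 0], "twist": [0, 0, 0], "claw": 0.038}

```text
clock: 3.95
position: [0.4548, -0.2955, 0.0185]
tool_rot: [-3.141, 0.004, -0.028]
force: [-13.4, 5.4, 19.3]
grip_width: 0.0399
```

```bash
python3 - <<'E'
from workcell import bot
import cv2,pickle,numpy as np
s=bot.observe(); f=bot.grab_frame("wrist"); f["st"]=s; t=bot.grab_frame("top"); sc=bot.grab_frame("scene"); pickle.dump((f,t,sc),open("w2.pkl","wb"))
print(s["position"],s["tool_rot"],s["force"])
cv2.imwrite("pics/w2.png",f["frame"])
a=t["frame"][115:280,170:290]; cv2.imwrite("pics/t2.png",cv2.resize(a,None,fx=3.6,fy=3.6,interpolation=cv2.INTER_CUBIC))
a=sc["frame"][150:340,110:345]; cv2.imwrite("pics/s2.png",cv2.resize(a,None,fx=3,fy=3,interpolation=cv2.INTER_CUBIC))
E
```

```text
[ 0.45475632 -0.29546316  0.01850597] [-3.14071223  0.00353096 -0.02814184] [-13.41442491   5.42001407  19.25299734]
```

View pics/w2.png

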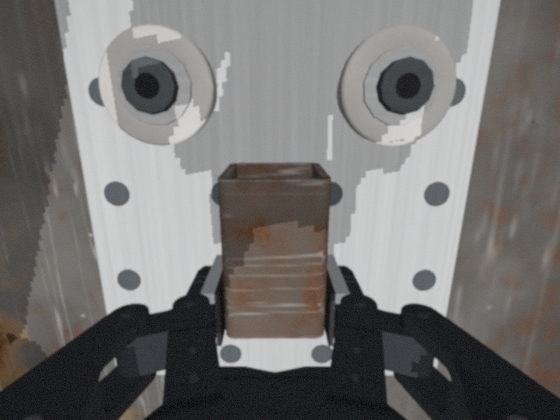

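View pics/t2.png

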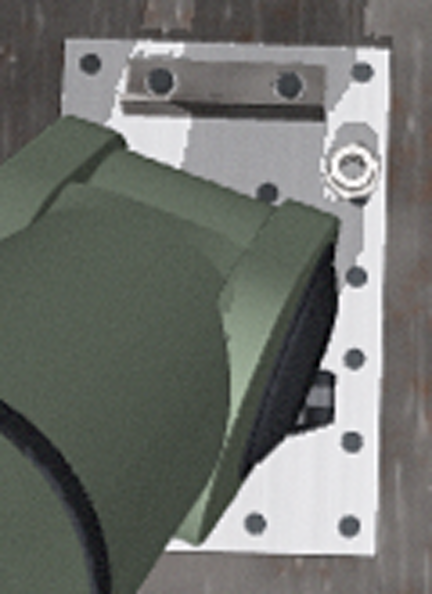

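View pics/s2.png

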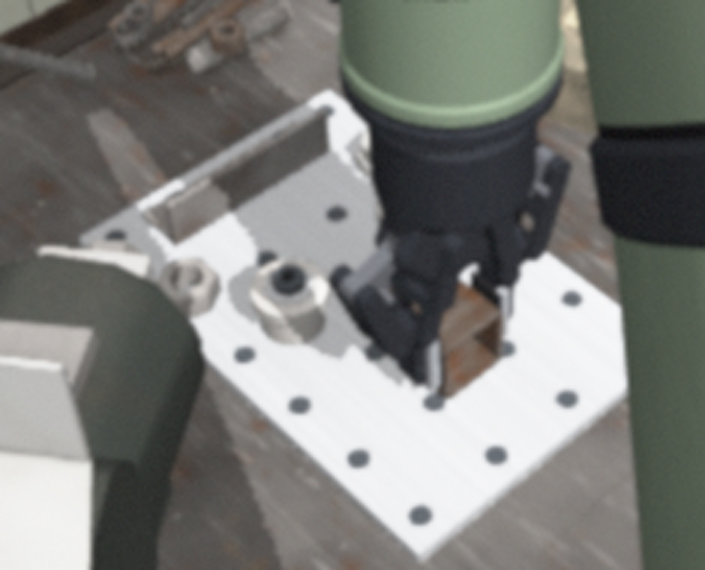

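```bash
python3 - <<'E'
import pickle; from h import *
f=pickle.load(open("w2.pkl","rb"))[0]
cv2.imwrite("pics/w2c.png",cv2.resize(f["frame"][10:350,80:480],None,fx=1.75,fy=1.75,interpolation=cv2.INTER_CUBIC))
f=wpose(f)
b=cast(f,[(148.5,86),(408,85)],.046);m=b.mean(0);y=np.arctan2(-(b[0]-b[1])[0],(b[0]-b[1])[1]);print(b,m,np.linalg.norm(b[0]-b[1]),y)
q=cast(f,[(220.5,181),(329.5,181),(324,336),(226,336.5)],.05)
R=np.array([[np.cos(-.028),np.sin(-.028)],[-np.sin(-.028),np.cos(-.028)]])
print("offcut rel gap",((q-m)@R.T).round(4),((q-m).mean(0)@R.T).round(4))
print("tool rel",(f["st"]["position"][:2]-m)@R.T)
E
```

```text
[[ 0.53784753 -0.25607459]
 [ 0.53582965 -0.34066146]] [ 0.53683859 -0.29836802] 0.08461092972908507 -0.023851159859610588
offcut rel gap [[-0.0309  0.0196]
 [-0.0308 -0.0176]
 [-0.0931 -0.0184]
 [-0.0934  0.0203]] [-0.062  0.001]
tool rel [-0.08213142  0.00060572]
```

View pics/w2c.png

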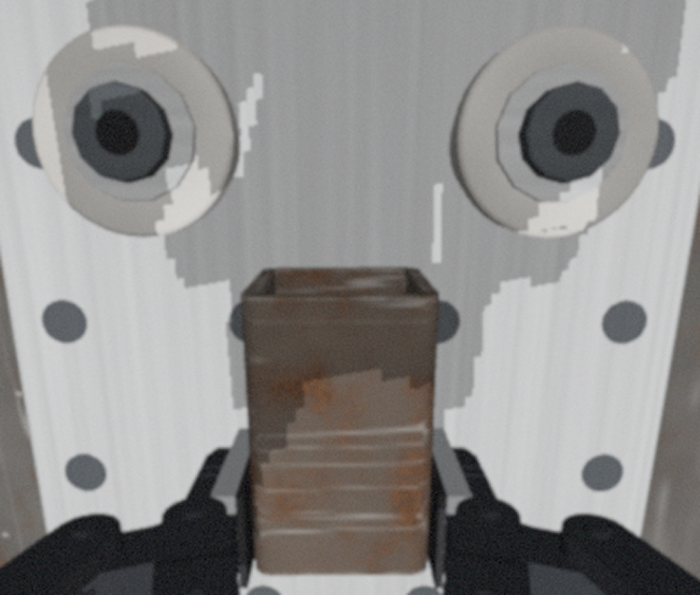

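The offcut is centred to within 1 mm and parallel to the lane, with its centre 62 mm short of the gap. The pads are pressing it down (19 N), so I'll ease up by 1 mm and keep sliding.

Call:
apply_moves:
  commands:
    - {"travel": [0.002, 0.001, -0.0005], "twist": [0, 0, 0], "claw": 0.038}
    - {"travel": [0.005, 0.001, -0.001], "twist": [0, 0, 0], "claw": 0.038}
    - {"travel": [0.009, 0.001, -0.001], "twist": [0, 0, 0], "claw": 0.038}
    - {"travel": [0.013, 0.001, -0.001], "twist": [0, 0, 0], "claw": 0.038}
    - {"travel": [0.017, 0.001, -0.001], "twist": [0, 0, 0], "claw": 0.038}
    - {"travel": [0.02, 0.001, -0.001], "twist": [0, 0, 0], "claw": 0.038}

```text
clock: 4.7
position: [0.477, -0.2973, 0.0192]
tool_rot: [-3.141, -0.0, -0.028]
force: [0.2, 0.4, -3.1]
grip_width: 0.0394
```

Call:
apply_moves:
  commands:
    - {"travel": [0.003, 0, 0.0005], "twist": [0, 0, 0], "claw": 0.038}
    - {"travel": [0.006, 0, 0.0005], "twist": [0, 0, 0], "claw": 0.038}
    - {"travel": [0.01, 0, 0.0005], "twist": [0, 0, 0], "claw": 0.038}
    - {"travel": [0.014, 0, 0.0005], "twist": [0, 0, 0], "claw": 0.038}
    - {"travel": [0.017, 0, 0.0005], "twist": [0, 0, 0], "claw": 0.038}
    - {"travel": [0.019, 0, 0.0005], "twist": [0, 0, 0], "claw": 0.038}
    - {"travel": [0.019, 0, 0.0005], "twist": [0, 0, 0], "claw": 0.038}

```text
clock: 5.4
position: [0.4958, -0.2978, 0.0188]
tool_rot: [-3.142, -0.0, -0.028]
force: [-0.3, 0.1, -3.5]
grip_width: 0.0397
```

```bash
python3 - <<'E'
from workcell import bot
import cv2,pickle,numpy as np
s=bot.observe(); f=bot.grab_frame("wrist"); f["st"]=s; pickle.dump(f,open("w3.pkl","wb"))
print(s["position"],s["tool_rot"],s["force"])
cv2.imwrite("pics/w3c.png",cv2.resize(f["frame"][10:350,80:480],None,fx=1.75,fy=1.75,interpolation=cv2.INTER_CUBIC))
E
```

```text
[ 0.49579446 -0.29783027  0.01877551] [-3.14156134e+00 -1.08196223e-04 -2.75620819e-02] [-0.28641714  0.13904564 -3.47705543]
```

View pics/w3c.png

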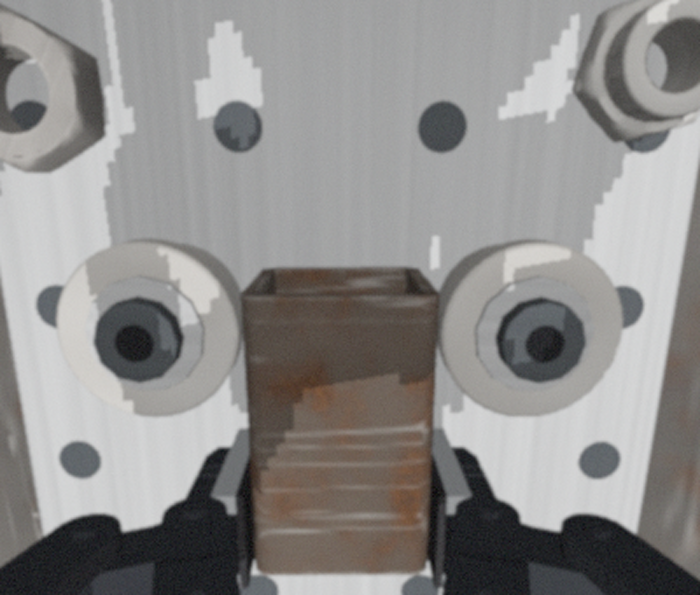

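The leading end is now inside the gap mouth, centred between the flanges. I'll set it down, release, and go behind it.

Call:
apply_moves:
  commands:
    - {"travel": [0, 0, 0.0005], "twist": [0, 0, 0], "claw": 0.038}
    - {"travel": [0, 0, 0.0008], "twist": [0, 0, 0], "claw": 0.038}
    - {"travel": [0, 0, 0.0008], "twist": [0, 0, 0], "claw": 0.045}
    - {"travel": [0, 0, 0.0008], "twist": [0, 0, 0], "claw": 0.06}
    - {"travel": [0, 0, 0.0008], "twist": [0, 0, 0], "claw": 0.065}
    - {"travel": [0, 0, 0.0008], "twist": [0, 0, 0], "claw": 0.065}
    - {"travel": [0, 0, 0.0008], "twist": [0, 0, 0], "claw": 0.065}

```text
clock: 6.15
position: [0.4955, -0.2979, 0.018]
tool_rot: [3.142, 0.0, -0.028]
force: [0.6, -0.6, -0.2]
grip_width: 0.0649
```

Call:
apply_moves:
  commands:
    - {"travel": [0, 0, -0.02], "twist": [0, 0, 0], "claw": 0.065}
    - {"travel": [0, 0, -0.05], "twist": [0, 0, 0], "claw": 0.065}
    - {"travel": [0, 0, -0.08], "twist": [0, 0, 0], "claw": 0.065}
    - {"travel": [0, 0, -0.1], "twist": [0, 0, 0], "claw": 0.065}
    - {"travel": [-0.03, 0, -0.1], "twist": [0, 0, 0], "claw": 0.04}
    - {"travel": [-0.05, 0, -0.1], "twist": [0, 0, 0], "claw": 0.02}
    - {"travel": [-0.05, 0, -0.1], "twist": [0, 0, 0], "claw": 0.006}
    - {"travel": [-0.05, 0, -0.1], "twist": [0, 0, 0], "claw": 0.006}
    - {"travel": [-0.05, 0, -0.1], "twist": [0, 0, 0], "claw": 0.006}
    - {"travel": [-0.05, 0, -0.1], "twist": [0, 0, 0], "claw": 0.006}

```text
clock: 7.15
position: [0.4463, -0.2963, 0.1178]
tool_rot: [-3.141, -0.0, -0.027]
force: [1.1, -0.5, 0.2]
grip_width: 0.0062
```

```bash
python3 - <<'E'
from workcell import bot
import cv2,pickle,numpy as np
s=bot.observe(); f=bot.grab_frame("wrist"); f["st"]=s; pickle.dump(f,open("w4.pkl","wb"))
print(s["position"],s["tool_rot"],s["force"],s["grip_width"])
cv2.imwrite("pics/w4.png",f["frame"])
E
```

```text
[ 0.44625743 -0.29633257  0.11784696] [-3.14146373e+00 -2.07788493e-04 -2.70891783e-02] [ 1.06354836 -0.49492877  0.24692735] 0.006157657863778621
```

View pics/w4.png

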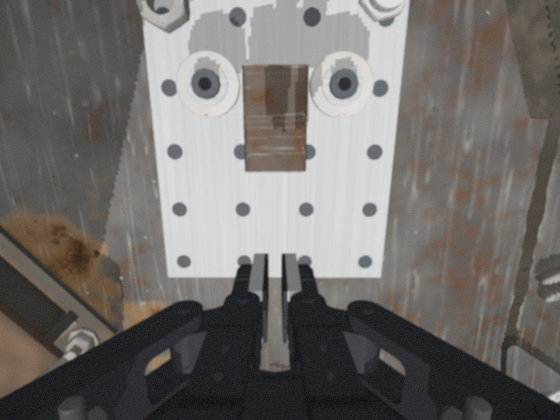

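Call:
apply_moves:
  commands:
    - {"travel": [0, 0, 0.03], "twist": [0, 0, 0], "claw": 0.006}
    - {"travel": [0, 0, 0.06], "twist": [0, 0, 0], "claw": 0.006}
    - {"travel": [0, 0, 0.08], "twist": [0, 0, 0], "claw": 0.006}
    - {"travel": [0, 0, 0.088], "twist": [0, 0, 0], "claw": 0.006}
    - {"travel": [0.008, 0, 0.088], "twist": [0, 0, 0], "claw": 0.006}
    - {"travel": [0.016, 0, 0.088], "twist": [0, 0, 0], "claw": 0.006}
    - {"travel": [0.021, 0, 0.088], "twist": [0, 0, 0], "claw": 0.006}
    - {"travel": [0.025, 0, 0.088], "twist": [0, 0, 0], "claw": 0.006}
    - {"travel": [0.028, 0, 0.088], "twist": [0, 0, 0], "claw": 0.006}
    - {"travel": [0.031, 0, 0.088], "twist": [0, 0, 0], "claw": 0.006}

```text
clock: 8.2
position: [0.4763, -0.2975, 0.0302]
tool_rot: [3.142, 0.001, -0.028]
force: [-4.8, 0.7, 3.6]
grip_width: 0.0061
```

```bash
cat > look.py <<'E'
import sys
from workcell import bot
import cv2,pickle,numpy as np
n=sys.argv[1]
s=bot.observe(); f=bot.grab_frame("wrist"); f["st"]=s; pickle.dump(f,open(n+".pkl","wb"))
print(s["clock"],s["position"],s["tool_rot"],s["force"],s["grip_width"])
cv2.imwrite(f"pics/{n}.png",f["frame"])
E
python3 look.py w5
```

```text
8.2 [ 0.47626237 -0.29749692  0.03023884] [ 3.14152429e+00  6.89742360e-04 -2.80632523e-02] [-4.76743128  0.7146197   3.56965623] 0.006135879421059797
```

View pics/w5.png

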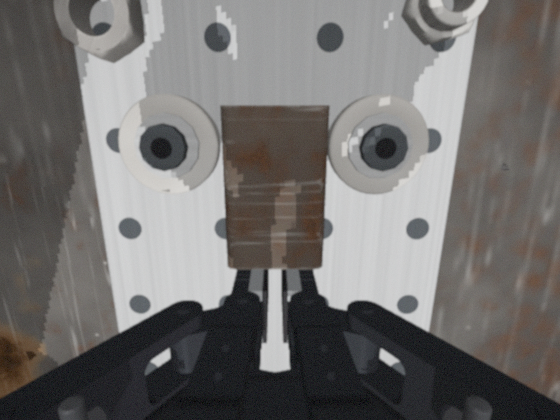

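The fingers are against the rear end (5 N) and the offcut is straight and entering the gap. Pushing on.

Call:
apply_moves:
  commands:
    - {"travel": [0.004, 0, 0], "twist": [0, 0, 0], "claw": 0.006}
    - {"travel": [0.008, 0, 0], "twist": [0, 0, 0], "claw": 0.006}
    - {"travel": [0.012, 0, 0], "twist": [0, 0, 0], "claw": 0.006}
    - {"travel": [0.016, 0, 0], "twist": [0, 0, 0], "claw": 0.006}
    - {"travel": [0.02, 0, 0], "twist": [0, 0, 0], "claw": 0.006}
    - {"travel": [0.024, 0, 0], "twist": [0, 0, 0], "claw": 0.006}
    - {"travel": [0.028, 0, 0], "twist": [0, 0, 0], "claw": 0.006}
    - {"travel": [0.032, 0, 0], "twist": [0, 0, 0], "claw": 0.006}
    - {"travel": [0.036, 0, 0], "twist": [0, 0, 0], "claw": 0.006}
    - {"travel": [0.04, 0, 0], "twist": [0, 0, 0], "claw": 0.006}

```text
clock: 9.25
position: [0.5166, -0.2985, 0.03]
tool_rot: [-3.142, 0.0, -0.028]
force: [-5.0, -0.2, 5.0]
grip_width: 0.006
```

```bash
python3 look.py w6
```

```text
9.25 [ 0.51658276 -0.29851955  0.03000159] [-3.14155218e+00  4.41397206e-04 -2.78424035e-02] [-5.02416507 -0.2221645   4.99210232] 0.006036223371304047
```

View pics/w6.png

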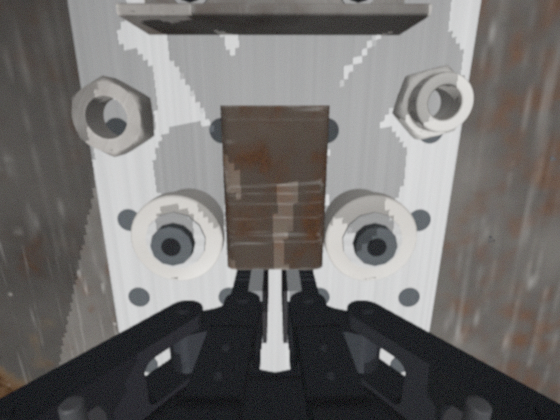

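Call:
apply_moves:
  commands:
    - {"travel": [0.003, 0, 0], "twist": [0, 0, 0], "claw": 0.006}
    - {"travel": [0.006, 0, 0], "twist": [0, 0, 0], "claw": 0.006}
    - {"travel": [0.009, 0, 0], "twist": [0, 0, 0], "claw": 0.006}
    - {"travel": [0.012, 0, 0], "twist": [0, 0, 0], "claw": 0.006}
    - {"travel": [0.015, 0, 0], "twist": [0, 0, 0], "claw": 0.006}
    - {"travel": [0.018, 0, 0], "twist": [0, 0, 0], "claw": 0.006}

```text
clock: 9.9
position: [0.5348, -0.299, 0.0299]
tool_rot: [-3.142, -0.0, -0.028]
force: [-3.0, 0.7, 1.0]
grip_width: 0.0059
```

Call:
apply_moves:
  commands:
    - {"travel": [0.002, 0, 0], "twist": [0, 0, 0], "claw": 0.006}
    - {"travel": [0.004, 0, 0], "twist": [0, 0, 0], "claw": 0.006}
    - {"travel": [0.006, 0, 0], "twist": [0, 0, 0], "claw": 0.006}

```text
clock: 10.2
position: [0.5406, -0.2991, 0.03]
tool_rot: [-3.142, 0.0, -0.028]
force: [-2.3, 0.5, 0.1]
grip_width: 0.0063
```

```bash
python3 look.py w7
```

```text
10.2 [ 0.54064882 -0.29913186  0.02995016] [-3.14153856e+00  5.52167125e-05 -2.77685265e-02] [-2.30081279  0.536581    0.07478671] 0.006305495385444291
```

View pics/w7.png

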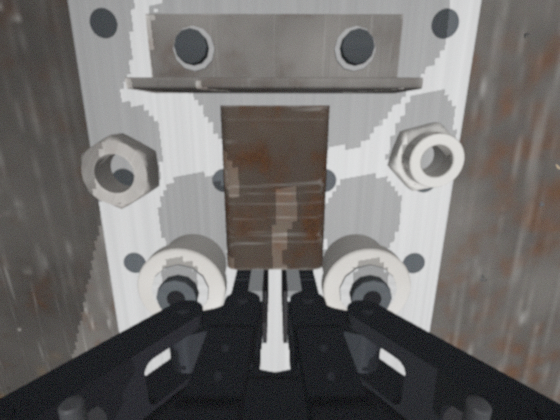

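About 6–7 mm remain to the stop. I'll go on in 1 mm steps and watch the force.

Call:
apply_moves:
  commands:
    - {"travel": [0.0015, 0, 0], "twist": [0, 0, 0], "claw": 0.006}
    - {"travel": [0.003, 0, 0], "twist": [0, 0, 0], "claw": 0.006}
    - {"travel": [0.004, 0, 0], "twist": [0, 0, 0], "claw": 0.006}
    - {"travel": [0.005, 0, 0], "twist": [0, 0, 0], "claw": 0.006}

```text
clock: 10.65
position: [0.5456, -0.2993, 0.03]
tool_rot: [-3.142, 0.0, -0.028]
force: [-2.1, -0.2, 1.0]
grip_width: 0.006
```

Call:
apply_moves:
  commands:
    - {"travel": [0.001, 0, 0], "twist": [0, 0, 0], "claw": 0.006}
    - {"travel": [0.0015, 0, 0], "twist": [0, 0, 0], "claw": 0.006}

```text
clock: 10.85
position: [0.5466, -0.2993, 0.03]
tool_rot: [-3.141, 0.001, -0.028]
force: [-7.7, 0.6, 4.8]
grip_width: 0.0061
```

Call:
apply_moves:
  commands:
    - {"travel": [0.0005, 0, 0], "twist": [0, 0, 0], "claw": 0.006}
    - {"travel": [0.001, 0, 0], "twist": [0, 0, 0], "claw": 0.006}

```text
clock: 11.05
position: [0.5466, -0.2993, 0.03]
tool_rot: [-3.141, 0.003, -0.028]
force: [-13.7, 2.4, 10.5]
grip_width: 0.006
```

```bash
python3 look.py w8
```

```text
11.05 [ 0.54663643 -0.29934345  0.02995378] [-3.14115722e+00  2.73214404e-03 -2.81876962e-02] [-13.67313947   2.43254972  10.53239739] 0.006013441199118308
```

View pics/w8.png

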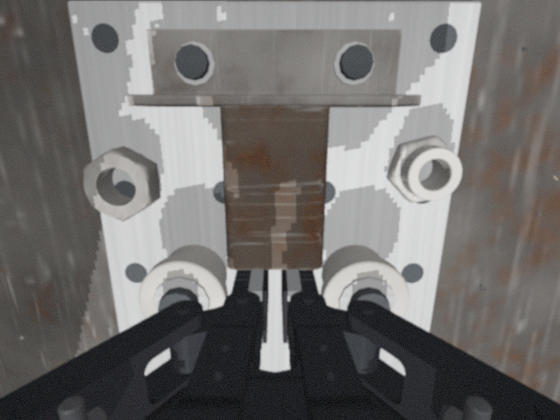

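The offcut has bottomed out: the force jumped to 14 N with no further motion, and its leading edge is flush along the stop at row ~105. Backing off and lifting clear.

Call:
apply_moves:
  commands:
    - {"travel": [-0.003, 0, 0], "twist": [0, 0, 0], "claw": 0.006}
    - {"travel": [-0.008, 0, 0], "twist": [0, 0, 0], "claw": 0.006}
    - {"travel": [-0.015, 0, 0], "twist": [0, 0, 0], "claw": 0.006}
    - {"travel": [-0.02, 0, 0], "twist": [0, 0, 0], "claw": 0.006}
    - {"travel": [-0.02, 0, -0.03], "twist": [0, 0, 0], "claw": 0.006}
    - {"travel": [-0.02, 0, -0.07], "twist": [0, 0, 0], "claw": 0.006}
    - {"travel": [-0.03, 0, -0.11], "twist": [0, 0, 0], "claw": 0.006}
    - {"travel": [-0.04, 0, -0.14], "twist": [0, 0, 0], "claw": 0.006}
    - {"travel": [-0.05, 0, -0.16], "twist": [0, 0, 0], "claw": 0.006}
    - {"travel": [-0.05, 0, -0.16], "twist": [0, 0, 0], "claw": 0.006}

```text
clock: 12.1
position: [0.4978, -0.2989, 0.1929]
tool_rot: [3.139, -0.004, -0.029]
force: [0.5, -1.2, -0.2]
grip_width: 0.0062
```

```bash
python3 look.py w9; python3 - <<'E'
import cv2,pickle
from workcell import bot
f=pickle.load(open("w9.pkl","rb"))["frame"]
cv2.imwrite("pics/w9c.png",cv2.resize(f[0:240,150:420],None,fx=2.4,fy=2.4,interpolation=cv2.INTER_CUBIC))
f=bot.grab_frame("scene")["frame"]; cv2.imwrite("pics/s9.png",f)
E
```

```text
12.1 [ 0.49784429 -0.29892698  0.19293102] [ 3.13944531 -0.00360919 -0.02887198] [ 0.52037427 -1.18340468 -0.18196551] 0.006155689593112486
```

View pics/w9c.png

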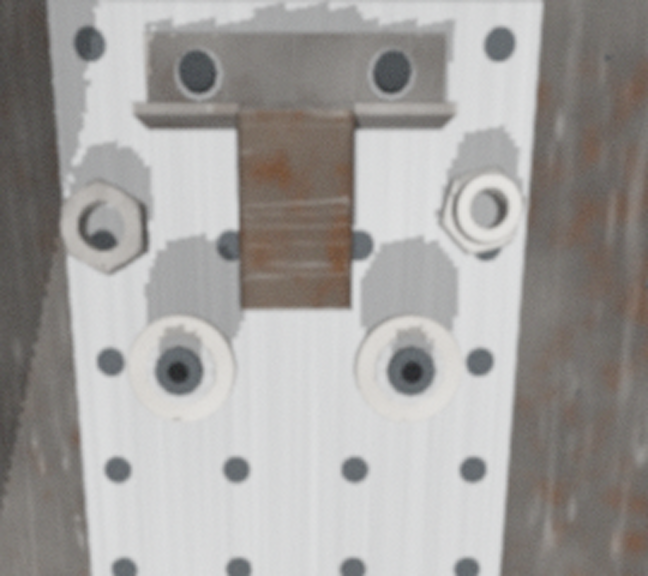

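View pics/s9.png

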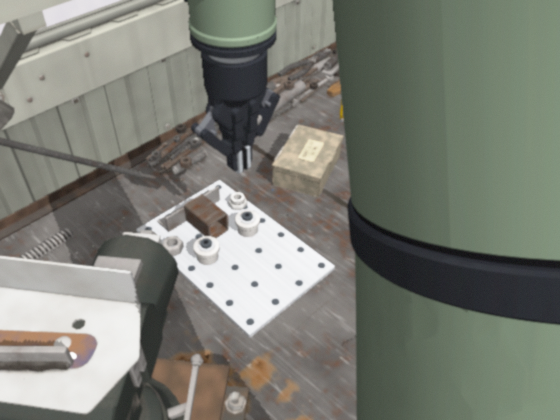

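```bash
python3 - <<'E'
import pickle; from h import *
f=wpose(pickle.load(open("w9.pkl","rb")))
c=lambda p:np.array(p,float)/2.4+[150,0]-.3
b=cast(f,c([(178,372),(412,372)]),.046);m=b.mean(0);a=np.arctan2(-(b[0]-b[1])[0],(b[0]-b[1])[1])
R=np.array([[np.cos(a),np.sin(a)],[-np.sin(a),np.cos(a)]])
q=cast(f,c([(238,110),(354,110),(352,308),(241,307)]),.05); r=(q-m)@R.T
ax=r[0]+r[1]-r[2]-r[3]
print(r.round(4),r.mean(0).round(4),"yaw",ax[1]/ax[0],"sep",np.linalg.norm(b[0]-b[1]))
E
```

```text
[[ 0.0857  0.0186]
 [ 0.0857 -0.0195]
 [ 0.0227 -0.02  ]
 [ 0.023   0.0189]] [ 0.0543 -0.0005] yaw 0.0017726586583993072 sep 0.08491026574949721
```

```bash
python3 -c "
from workcell import bot
print(bot.job_done())"
```

```text
the job is handed in; nothing more can be done
None
```

The offcut is through the gap and its leading end sits flat against the angle-iron stop. I handed the job in just after 12.1 s on the robot's clock (limit 51 s). No verdict was reported.

**What I did:** I gripped the offcut by its sides near the rear end and slid it along the plate into line with the gap. I then let go, went behind it with the fingers nearly closed, and pushed it through. It stopped moving when the wrist force rose to about 14 N. I then backed off and lifted the arm clear.

**Last checks, from the wrist camera before hand-in:**

| Check | Measured | Allowed |
|---|---|---|
| Offcut centre beyond the gap | 54.3 mm | 50 to 57 mm |
| Offset from the line through the gap | 0.5 mm | 10 mm |
| Angle to the line | about 0.002 rad | 0.07 rad |

- **Other objects:** the nut, coupling and tin look to be where they were. I judged this by eye from the pictures and did not measure them again.
- **Grip forces:** while gripped, the offcut was pressed down with up to 19 N. After I eased up 1 mm, the arm briefly carried about 3 N, which may be much of the offcut's weight. The tool rose only about 0.7 mm, far below the 6 mm lift limit.
- **Camera agreement:** early position readings from the cameras differed by 3 to 4 mm along the push direction. I worked from positions relative to the bushes instead.

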